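Set the length stop of the bread board and run the baguette up to it

TASK

Set up the bread-cutting board for the middle portion length: push the length stop along its rail towards the knife guide, on through the first notch, until its spring plunger clicks down into the middle one of the three notches. Then push the half baguette by its tail end along the trough, through the knife guide, until its cut face rests against the stop's pad, with the stop still seated in the middle notch. Only push with the fingertips: pinch and lift nothing, let the plunger work by itself, leave the knife, scraper and bowl where they are, and end clear of everything.

Things in the scene. Friction and masses are not known exactly. Their poses are not given: they have to be found in the camera images.
- board: Beech bread-cutting board fixed to the bench, 630 x 145 x 20 mm, own y along it. Origin on the bench under the knife slot: it spans y -330 to 300, x -77 to 68 mm. Trough along y: 76 mm wide, centre line x = -15, floor z = 20, front wall to z = 42, fence and rail on the +x side to z = 50 mm. Knife-guide uprights on both sides of the trough at y = 0, to z = 135 mm.
- mid_notch (a point): The middle notch, at the rail's top edge (board x 35, y 130, z 50 mm). The steel rail, 12 mm thick, runs along y on the +y half of the board and has three V notches in its top edge, 16 mm wide, 8 mm deep, 40 mm apart: outer (y 170), middle (130), inner (90 mm). Axes as the board: +x (the rail side) is the side away from the robot, +y is to the robot's left.
- stop (a joint): Length stop along its rail, m: 0 at the rail's outer end, growing towards the knife guide (board -y), up to 0.165. Seated in the outer notch at 0.070, MIDDLE 0.110, inner 0.150. Starts below 0.06. Sliding takes about 2 N; within 8 mm of a notch's centre it snaps by itself to the centre and the push falls away; pushing on out of a notch takes about 8 to 12 N.
- plunger (a joint): The stop's spring plunger, m: about 0 while its roller rides on the rail's plain top, about 0.006 when dropped into a notch (positive is down). Its black knob, 18 mm wide, stands on the saddle above the rail, 30 mm outwards (+y) of the pad face, top 89 mm above the bench. Not to be touched.
- stop_push (a point): Where to push: middle of the outer (+y) face of the stop's steel plate, 70 mm above the bench, axes as the board. The plate spans the trough (72 mm wide, 4 thick, 23 to 85 mm above the bench) and hangs on a saddle on the rail: board x 24 to 47 mm, up to 71 mm above the bench, reaching 48 mm further out (+y) than this point. Its board y is 0.222 m minus joint stop.
- stop_pad (a point): Middle of the inner (-y) face of the stop's white plastic pad, 12 mm inwards of stop_push, 47 mm above the bench; the baguette's cut face comes to rest here. Axes as the board.
- loaf_mid (a point): Middle of the half baguette (220 mm long along its own y, 58 wide, 57 high, about 0.2 kg, loose), 27 mm above its underside. It lies in the trough on the side of the knife guide away from the stop, cut face towards the stop, own y along the board's y.
- loaf_lead (a point): Middle of the baguette's flat cut face, the end towards the stop, 110 mm from loaf_mid along its +y, 27 mm above its underside.
- loaf_tail (a point): Middle of the baguette's tail end, 110 mm from loaf_mid along its -y, blunt, about 32 mm across, 27 mm above its underside: push here.
- knife: Bystander: bread knife lying flat beyond the board, 360 mm long along its y, black handle. Origin at its underside.
- scraper: Bystander: steel bench scraper with a wooden grip, about 125 x 125 x 19 mm, lying beyond the board. Origin at its underside.
- bowl: Bystander: small steel bowl, 130 mm across, 50 mm high, beyond the board. Origin at its underside.
There are look-alikes about, which are no part of the job. What is shaped like the part that bears loaf_mid but pink is not meant.

How it is judged:
By the outcome, as a careful person would: the job done as asked, in the order asked, and still so for the second after the job is handed in, with the robot touching nothing.
It also fails if it takes over 61 s, if anything falls off the work surface, if the arm or the gripper's body presses on something with over 40 N, if the wrist force passes 120 N, or if a joint passes its speed limit or range.

ROBOT

A 6-joint arm with a two-finger parallel gripper is mounted at the origin on the work surface. World frame = base frame: x ahead of the robot, y to its left, z up, the work surface at z = 0. Lengths are in m, angles in rad, forces in N, time in s.
With the tool pointing down it reaches from about 0.35 to 0.975 m from the base axis. Payload 4.9 kg.
Tool frame: the origin (TCP) lies between the finger pads; the fingertips stand 14 mm ahead of it and the grasp point (between the pads) lies 5 mm behind it; z points along the fingers, y is the direction in which the jaws open and shut (so a half turn about z gives the same grasp; the last joint's range is limited). The gripper opens to 85 mm and grips with 20 to 120 N. Pads are 22 mm wide; open, the fingers measure 114 mm over their backs; the gripper's body (76 mm by 85 mm) begins 54 mm behind the grasp point. The pads swing forward as they close: fully open they stand 13 mm farther back than shut.
Start: joints at [1.161, 0.053, 1.613, -0, 1.476, -0.119], TCP at [0.179, 0.599, 0.245] pointing down, gripper open.
Joint ranges: [-3.01, 3.01], [-1.01, 2.22], [0.06, 2.58], [-1.02, 4.17], [0.09, 2.62], [-3.14, 3.14]. Speed limits (rad/s): [2.57, 2.57, 3.14, 3.14, 3.14, 3.14].

INTERFACE

Orientations are given as a rotation vector (axis times angle).
In Python, from station import * gives the robot as it stands. The module is installed in compiled form; this text tells all that it offers.
- The arm moves only by the tool arm_command, never from a script. Its argument "moves" is a list that holds one entry, the list of rows, each a list of 7 numbers: the shift along the tool's x, y, z in m, then the turn, a rotation vector about the tool's x, y, z in rad, then the finger opening in m, from 0 to 0.0854. A call has exactly 10 rows; each row is the pose to reach, as a shift and turn from the pose commanded when the call began, along the tool's axes at that moment; what a row does not reach only later rows make up. A row lasts 1/10 s, in which the tool goes at most 50 mm and 8.59 degrees, less where a joint would pass 70% of its speed; a pose out of reach is approached as far as the arm can. A call with a gripper value outside its range is refused whole. The fingers move at their own pace and stop on an object; "squeeze" is the grip in N (left out, the last holds). Time passes only in rows, so rows that repeat a pose let the fingers close, or fill a call up. It gives the time, the measured TCP pose, the force and the opening at its end, in the units of the state.
- sense(): the state, without advancing time (a new reading comes with each control period).
- get_image(name): name is "scene" or "top" or "wrist"; returns the picture (384x512x3 uint8, red, green, blue); there is no depth.
- calibration(name): a dict with "K" (3x3 intrinsics, pixels), "k1" (the pictures are not rectified: a ray, as slopes to the right and down, at radius r is drawn at 1 + k1 r^2 times it, then the intrinsics apply), "extrinsics" (4x4, takes a point from camera to world coordinates). Camera axes: x right, y down, z forward; pixel columns grow to the right and rows downward; lengths in m; the calibration is good to about 2 mm. A picture is of the moment at which its call begins: read the wrist's pose just before it. calibration takes no time and is no camera call; for the wrist camera it gives the pose at the moment of the call.
- job_done(): hands the job in, once; it reports no verdict.
The state is a dict: "time": time; "q": joint angles; "qvel": joint speeds; "tau": joint torques, N m; "tcp_pos": TCP position; "ee_rot": TCP orientation; "force": force on the tool from outside, world axes, zero at the start; "torque": the same for the moment, N m; "opening": opening from 0.0 (shut) to 1.0 (fully open).
Only numpy, scipy, OpenCV 4.12 (cv2) and the standard library are available. Lean on these libraries where they do the work, as an engineer would, in place of code of your own. Each camera call takes 0.05 s, during which the arm holds its last target. There are 200 camera calls.

## Working session

There is one attempt and no reset: what is moved stays moved. The work goes in short steps, Python scripts to look and compute and a tool call to move; the robot and the scene stay as the last step left them, time stands still between calls to the robot, and variables do not carry over. Pictures are saved under pics/ and viewed, about 8 in all and at most 12, crops included, and the job is handed in when it is done.

Besides the shell and the picture viewer there is one more tool, called after "Call:" as a command line: name --argument value ..., lists and objects as JSON in quotes. arm_command: Moves the arm, as the interface text tells. Its arguments: {"type":"object","properties":{"moves":{"type":"array"},"squeeze":{"type":"number"}},"required":["moves"]}

```bash
mkdir -p pics
python3 - <<'E'
from station import *
import cv2
for n in("scene","top"):
    cv2.imwrite(f"pics/{n}0.png",get_image(n)[:,:,::-1])
    c=calibration(n);print(n,c["K"],c["k1"],c["extrinsics"])
s=sense();print(s)
E
```

```text
scene [[417.62801574   0.         253.31981075]
 [  0.         417.62801574 191.04577366]
 [  0.           0.           1.        ]] -0.15418603606740136 [[ 0.0317887   0.61276007 -0.78962939  1.37411948]
 [ 0.99949149 -0.01751528  0.02664525  0.03563123]
 [ 0.00249657 -0.79007488 -0.61300526  0.76306579]
 [ 0.          0.          0.          1.        ]]
top [[352.38996404   0.         253.06374319]
 [  0.         352.38996404 196.18220054]
 [  0.           0.           1.        ]] -0.0671594881589476 [[ 1.38882829e-03 -9.96835381e-01  7.94814054e-02  4.19804937e-01]
 [-9.99884227e-01 -1.79919292e-04  1.52151006e-02  6.22816798e-02]
 [-1.51526504e-02 -7.94933348e-02 -9.96720225e-01  9.71160512e-01]
 [ 0.00000000e+00  0.00000000e+00  0.00000000e+00  1.00000000e+00]]
{'time': 0.1, 'q': array([ 1.16103197e+00,  5.32639744e-02,  1.61416452e+00, -8.08436633e-06,
        1.47603102e+00, -1.18993972e-01]), 'qvel': array([ 0.00096113, -0.00278722, -0.00194554, -0.00150498,  0.00022483,
        0.0001438 ]), 'tau': array([ 3.93420328e-05, -3.94901025e+01, -3.71364641e+01, -8.62948787e-05,
        3.95927054e-03,  1.40644948e-05]), 'tcp_pos': array([0.17895906, 0.59825756, 0.24419793]), 'ee_rot': array([-4.55062802e-01, -3.10797332e+00,  2.83343530e-03]), 'force': array([0.82209246, 0.4116012 , 0.11975672]), 'torque': array([ 0.00733093, -0.04808069, -0.01344765]), 'opening': 1.0023032649865786}
```

View pics/scene0.png

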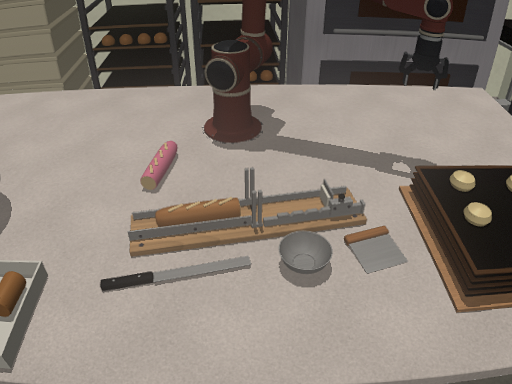

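View pics/top0.png

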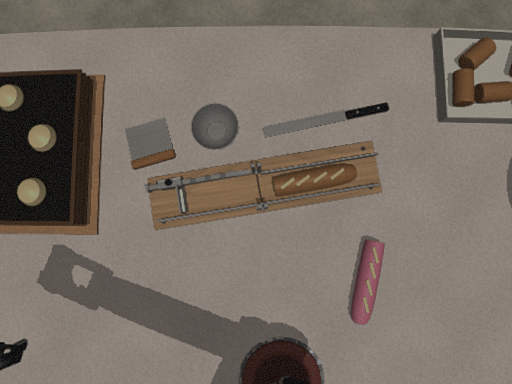

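The scene view shows the board in front of the base, with the loaf at (198,212), guide at (255,200) and stop at (335,197). In the top view the board spans about (148,190) to (381,180), the stop plate is at (183,200), the loaf at (314,180) and the guide at (258,187). The pink look-alike loaf at (368,280) stays out of it.

```bash
cat > h.py <<'E'
import numpy as np,cv2
from station import *
def ray(n,px):
    c=calibration(n);K=c["K"];T=c["extrinsics"]
    d=(np.array(px,float)-[K[0,2],K[1,2]])/K[0,0]
    u=d.copy()
    for _ in range(30): u=d/(1+c["k1"]*(u@u))
    return T[:3,3],T[:3,:3]@np.array([u[0],u[1],1])
def onz(n,px,z):
    o,d=ray(n,px);return o+d*(z-o[2])/d[2]
def proj(n,P):
    c=calibration(n);K=c["K"];T=c["extrinsics"]
    p=T[:3,:3].T@(np.array(P)-T[:3,3]);u=p[:2]/p[2];u=u*(1+c["k1"]*(u@u))
    return u*K[0,0]+[K[0,2],K[1,2]]
E
python3 - <<'E'
from h import *
im=cv2.imread("pics/top0.png");hsv=cv2.cvtColor(im,cv2.COLOR_BGR2HSV)
m=((hsv[...,0]>5)&(hsv[...,0]<22)&(hsv[...,1]>75)).astype(np.uint8)*255
m[:125]=0;m[235:]=0;m[:,:140]=0;m[:,395:]=0
m[145:170,125:178]*=1
mc=cv2.morphologyEx(m,cv2.MORPH_OPEN,np.ones((3,3)))
mc=cv2.morphologyEx(mc,cv2.MORPH_CLOSE,np.ones((15,15)))
c=max(cv2.findContours(mc,0,2)[0],key=cv2.contourArea)
b=cv2.boxPoints(cv2.minAreaRect(c))
P=np.array([onz("top",p,.02) for p in b]);print(b,P, [np.linalg.norm(P[i]-P[i-1]) for i in range(4)])
crop=cv2.resize(im[130:235,140:400],None,fx=3,fy=3,interpolation=2)
cv2.polylines(crop,[np.int32((b-[140,130])*3)],1,(0,255,0),1)
im2=cv2.imread("pics/scene0.png")[155:255,120:380]
cv2.imwrite("pics/c1.png",np.vstack([crop,cv2.resize(im2,None,fx=3,fy=2.85,interpolation=2)]))
E
```

```text
[[138.054   154.32434]
 [368.48642 115.91892]
 [381.13507 191.81082]
 [150.70267 230.21625]] [[ 0.6119467   0.39567701  0.02      ]
 [ 0.71914588 -0.24321919  0.02      ]
 [ 0.50764545 -0.27161684  0.02      ]
 [ 0.4028582   0.35476219  0.02      ]] [np.float64(0.21305403392609784), np.float64(0.6478271518368015), np.float64(0.2133983581211838), np.float64(0.635083503705931)]
```

View pics/c1.png

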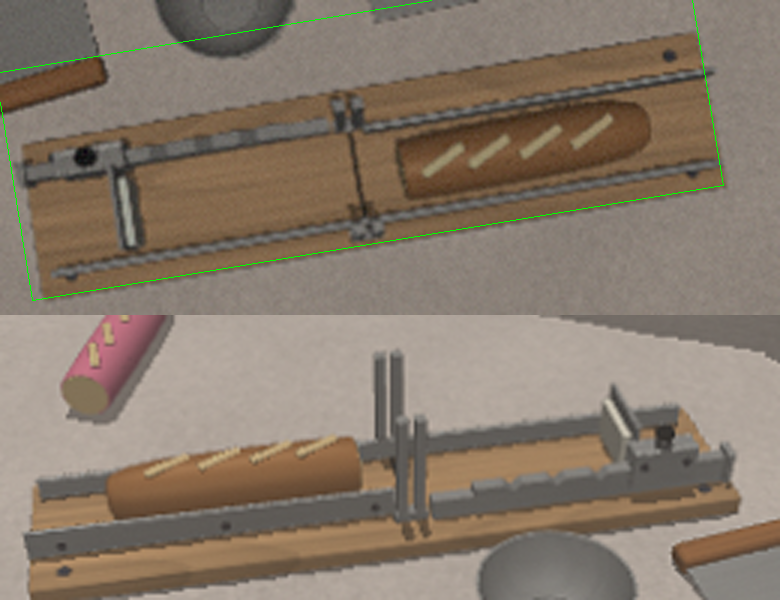

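```bash
cat >> h.py <<'E'
from scipy.optimize import least_squares
def fitboard():
    B=np.array([[-77,300],[-77,-330],[68,300],[68,-330]])/1e3
    px=np.array([[40,298],[722,186],[22,147],[698,35]])/3+[140,130]
    W=np.array([onz("top",p,.02)[:2] for p in px])
    f=lambda v:(np.c_[np.cos(v[2])*B[:,0]-np.sin(v[2])*B[:,1]+v[0],np.sin(v[2])*B[:,0]+np.cos(v[2])*B[:,1]+v[1]]-W).ravel()
    r=least_squares(f,[.55,.05,.1]);return r.x,r.fun
def b2w(v,p): c,s=np.cos(v[2]),np.sin(v[2]);return np.array([c*p[0]-s*p[1]+v[0],s*p[0]+c*p[1]+v[1],p[2]])
def w2b(v,p): c,s=np.cos(v[2]),np.sin(v[2]);d=np.array(p[:2])-v[:2];return np.array([c*d[0]+s*d[1],-s*d[0]+c*d[1],p[2]])
E
python3 - <<'E'
from h import *
v,r=fitboard();print(v,r*1e3)
def b(x,y,z):return w2b(v,onz("top",np.array([x,y])/3+[140,130],z))*1e3
for n,p in dict(knob=(85,156,.089),slotA=(351,132,.02),slotB=(364,208,.02),plateL_t=(112,172,.085),plateL_b=(121,248,.085),padR=(138,244,.07),tail=(651,130,.047),cutT=(397,140,.047),cutB=(404,198,.047),tailT=(640,103,.047)).items(): print(n,b(*p))
# scene checks
for n,P in dict(C1=(.068,.3,.02),C2=(.068,-.33,.02),midnotch=(.035,.13,.05),up=(.03,0,.135)).items():
    q=proj("scene",b2w(v,P));print(n,q,(q-[120,155])*[3,2.85]+[0,315])
for n,P in dict(mid=(.035,.13,.05),outer=(.035,.17,.05)).items():
    q=proj("top",b2w(v,P));print(n,(q-[140,130])*3)
E
```

```text
[0.52743788 0.06361303 0.16289159] [-2.48185342 -0.3985938  -2.15391681 -4.19426209  2.90919798  3.16344897
  1.72657225  1.42940692]
knob [ 35.68843577 224.54663534  89.        ]
slotA [28.82253892 -2.14595646 20.        ]
slotB [-41.29000954  -2.53515084  20.        ]
plateL_t [ 19.01099794 204.56681097  85.        ]
plateL_b [-45.97882974 206.29212432  85.        ]
padR [-43.91726889 194.50347085  70.        ]
tail [ -16.09181384 -263.42076532   47.        ]
cutT [ 11.3816629  -40.44411484  47.        ]
cutB [-40.14524818 -38.02766583  47.        ]
tailT [   9.17530173 -258.25114321   47.        ]
C1 [366.43333479 218.22869894] [739.30000437 495.20179197]
C2 [128.19791155 250.18678586] [ 24.59373464 586.2823397 ]
midnotch [303.935189  209.9793287] [551.80556701 471.69108678]
up [255.46181382 189.00861514] [406.38544146 411.92455314]
mid [201.63583381 144.60947569]
outer [156.97970522 151.98621174]
```

```bash
cat >> h.py <<'E'
from scipy.spatial.transform import Rotation as Ro
V,_=fitboard(); V[:2]=b2w(V,(0,-.001,0))[:2]
def st():
    s=sense();R=Ro.from_rotvec(s["ee_rot"]);return s,R
def to(bp):
    s,R=st();w=b2w(V,bp);d=R.inv().apply(w-s["tcp_pos"])
    Rt=Ro.from_matrix(np.array([[-np.sin(V[2]),np.cos(V[2]),0],[np.cos(V[2]),np.sin(V[2]),0],[0,0,-1]]).T)
    print("board now",w2b(V,s["tcp_pos"]).round(4),"shift",d.round(4),"turn",(R.inv()*Rt).as_rotvec().round(4),"F",s["force"].round(1),"t",round(s["time"],2),"world",w.round(3))
E
python3 -c "
from h import *
to((-.015,.25,.2));to((-.015,.25,.074))"
```

```text
board now [-0.2572  0.5851  0.2442] shift [-0.3645 -0.195   0.0445] turn [-1.8000e-03  8.0000e-04  1.1171e+00] F [0.8 0.4 0.1] t 0.1 world [0.472 0.307 0.2  ]
board now [-0.2572  0.5851  0.2442] shift [-0.3646 -0.1947  0.1705] turn [-1.8000e-03  8.0000e-04  1.1171e+00] F [0.8 0.4 0.1] t 0.1 world [0.472 0.307 0.074]
```

Call:
arm_command --moves '[[[-0.04,-0.021,0.005,0,0,0.12,0],[-0.08,-0.043,0.01,0,0,0.24,0],[-0.12,-0.064,0.015,0,0,0.36,0],[-0.16,-0.086,0.02,0,0,0.48,0],[-0.2,-0.107,0.025,0,0,0.6,0],[-0.24,-0.128,0.03,0,0,0.73,0],[-0.28,-0.15,0.035,0,0,0.86,0],[-0.32,-0.171,0.04,0,0,0.99,0],[-0.3645,-0.195,0.0445,0,0,1.117,0],[-0.3645,-0.195,0.0445,0,0,1.117,0]]]'

```text
time: 1.1
tcp_pos: [0.4751, 0.3033, 0.1995]
ee_rot: [2.042, 2.386, -0.003]
force: [-0.7, -0.0, 0.6]
opening: -0.003
```

```bash
python3 -c "
from h import *
to((-.015,.25,.074))
cv2.imwrite('pics/w1.png',get_image('wrist')[:,:,::-1])
t=get_image('top')[:,:,::-1][130:240,140:270];cv2.imwrite('pics/t1.png',cv2.resize(t,None,fx=4,fy=4))
print(sense()['opening'])"
```

```text
board now [-0.0127  0.246   0.1995] shift [ 0.0042 -0.0022  0.1255] turn [-0.001   0.0021 -0.0078] F [-0.7 -0.   0.6] t 1.1 world [0.472 0.307 0.074]
0.00393664567564589
```

View pics/w1.png

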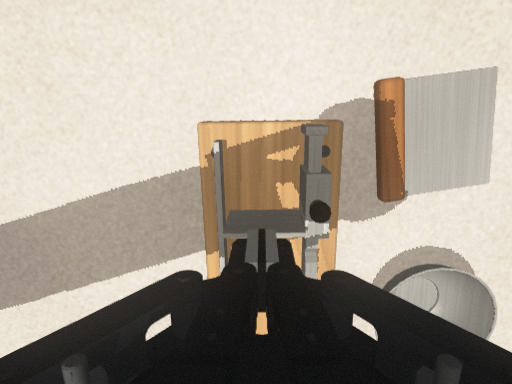

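The wrist view, with board +y up, shows the plate's top band at about (263,222), its outer edge at row 211 and the knob at (320,211). The fingertips come in from below at (262,250).

```bash
python3 -c "
from h import *
for p,z in [((263,211),.085),((320,211),.089),((225,211),.085),((302,211),.085),((198,123),.02),((342,122),.02),((223,141),.042)]: print(p,w2b(V,onz('wrist',p,z)).round(4))
s,R=st();tip=s['tcp_pos']+R.apply([0,0,.014]);print('tip px',proj('wrist',tip), calibration('wrist')['extrinsics'][:3,3]-s['tcp_pos'])
print(w2b(V,s['tcp_pos']))
"
```

```text
(263, 211) [-0.0129  0.2331  0.085 ]
(320, 211) [0.0342 0.2344 0.089 ]
(225, 211) [-0.0449  0.2331  0.085 ]
(302, 211) [0.0199 0.233  0.085 ]
(198, 123) [-0.0767  0.3022  0.02  ]
(342, 122) [0.0651 0.3029 0.02  ]
(223, 141) [-0.0499  0.2869  0.042 ]
tip px [260.38374684 245.45878938] [-0.01033877  0.06739739  0.12923578]
[-0.01463802  0.24954446  0.20008528]
```

```bash
python3 -c "
from h import *
for y in (.200,.206,.212,.218,.224): print(y,[proj('wrist',b2w(V,(-.015,y,z))).round() for z in (.085,.023)],proj('wrist',b2w(V,(.035,y+.018,.089))).round(),[proj('top',b2w(V,(.035,y+.018,.089))).round(1),proj('top',b2w(V,(-.015,y,.085))).round(1)])
im=cv2.imread('pics/w1.png');
print(im[200:246,[240,285]].mean(2).astype(int).T.tolist())
t=cv2.resize(im[180:280,190:350],None,fx=5,fy=5,interpolation=2);cv2.imwrite('pics/w1c.png',t)"
```

```text
0.2 [array([261., 247.]), array([261., 221.])] [320. 229.] [array([171.3, 181.8]), array([181.4, 200.1])]
0.206 [array([261., 241.]), array([261., 216.])] [320. 223.] [array([169. , 182.2]), array([179.1, 200.5])]
0.212 [array([261., 234.]), array([261., 211.])] [321. 216.] [array([166.7, 182.6]), array([176.8, 200.9])]
0.218 [array([261., 228.]), array([261., 205.])] [321. 209.] [array([164.3, 182.9]), array([174.4, 201.3])]
0.224 [array([261., 221.]), array([261., 200.])] [321. 202.] [array([162. , 183.3]), array([172.1, 201.7])]
[[102, 106, 104, 104, 103, 104, 102, 102, 102, 98, 90, 84, 81, 78, 82, 82, 79, 79, 81, 78, 78, 80, 80, 81, 81, 77, 76, 78, 80, 77, 77, 81, 77, 94, 115, 111, 113, 118, 93, 32, 33, 36, 28, 34, 33, 29], [174, 176, 173, 174, 172, 174, 175, 152, 108, 94, 81, 80, 82, 83, 78, 79, 80, 80, 79, 77, 84, 82, 81, 77, 77, 78, 79, 77, 78, 80, 79, 81, 103, 154, 177, 178, 187, 175, 104, 39, 33, 34, 34, 33, 30, 33]]
```

View pics/w1c.png

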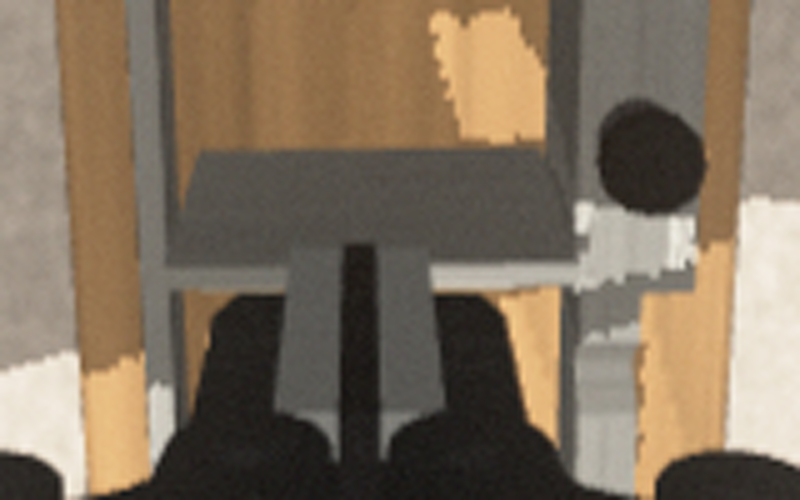

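The crop shows the plate's top edge at row 232 and bottom edge at row 210, which agree on plate y ≈ 0.213. The top view gave 0.207. I'll descend at y ≈ 0.255.

Call:
arm_command --moves '[[[0.005,0,0.02,0,0,0,0],[0.005,0,0.045,0,0,0,0],[0.005,0,0.07,0,0,0,0],[0.005,0,0.095,0,0,0,0],[0.005,0,0.115,0,0,0,0],[0.005,0,0.126,0,0,0,0],[0.005,0,0.126,0,0,0,0],[0,0,0.126,0,0,0,0],[-0.005,0,0.126,0,0,0,0],[-0.008,0,0.126,0,0,0,0]]]'

```text
time: 2.2
tcp_pos: [0.4747, 0.2994, 0.0763]
ee_rot: [2.033, 2.394, 0.003]
force: [-0.3, 0.2, -0.4]
opening: 0.001
```

Call:
arm_command --moves '[[[-0.002,0,0,0,0,0,0],[-0.004,0,0,0,0,0,0],[-0.006,0,0,0,0,0,0],[-0.008,0,0,0,0,0,0],[-0.01,0,0,0,0,0,0],[-0.012,0,0,0,0,0,0],[-0.014,0,0,0,0,0,0],[-0.016,0,0,0,0,0,0],[-0.018,0,0,0,0,0,0],[-0.02,0,0,0,0,0,0]]]'

```text
time: 3.2
tcp_pos: [0.477, 0.2797, 0.0748]
ee_rot: [-2.033, -2.395, 0.0]
force: [-1.1, 0.0, -0.4]
opening: -0.0
```

```bash
python3 -c "
from h import *
to((-.015,.2,.074))"
```

```text
board now [-0.0147  0.2224  0.0748] shift [-0.0224 -0.0003  0.0008] turn [-0.      0.      0.0002] F [-1.1  0.  -0.4] t 3.2 world [0.48  0.258 0.074]
```

Call:
arm_command --moves '[[[-0.001,0,0,0,0,0,0],[-0.002,0,0,0,0,0,0],[-0.003,0,0,0,0,0,0],[-0.004,0,0,0,0,0,0],[-0.005,0,0,0,0,0,0],[-0.006,0,0,0,0,0,0],[-0.007,0,0,0,0,0,0],[-0.008,0,0,0,0,0,0],[-0.009,0,0,0,0,0,0],[-0.01,0,0,0,0,0,0]]]'

```text
time: 4.2
tcp_pos: [0.4787, 0.2699, 0.0748]
ee_rot: [2.033, 2.395, 0.0]
force: [0.4, 2.8, -1.0]
opening: -0.001
```

Call:
arm_command --moves '[[[-0.001,0,0,0,0,0,0],[-0.002,0,0,0,0,0,0],[-0.003,0,0,0,0,0,0],[-0.004,0,0,0,0,0,0],[-0.005,0,0,0,0,0,0],[-0.006,0,0,0,0,0,0],[-0.007,0,0,0,0,0,0],[-0.008,0,0,0,0,0,0],[-0.009,0,0,0,0,0,0],[-0.01,0,0,0,0,0,0]]]'

```text
time: 5.2
tcp_pos: [0.4803, 0.26, 0.0748]
ee_rot: [2.033, 2.395, 0.0]
force: [-0.3, 3.3, -0.8]
opening: 0.002
```

```bash
python3 -c "
from h import *
to((-.015,.2,.074))
t=get_image('wrist')[:,:,::-1];cv2.imwrite('pics/w2.png',cv2.resize(t[100:300,150:400],None,fx=3,fy=3,interpolation=2))"
```

```text
board now [-0.0146  0.2024  0.0748] shift [-0.0024 -0.0004  0.0008] turn [0.0001 0.     0.0001] F [-0.3  3.3 -0.8] t 5.2 world [0.48  0.258 0.074]
```

View pics/w2.png

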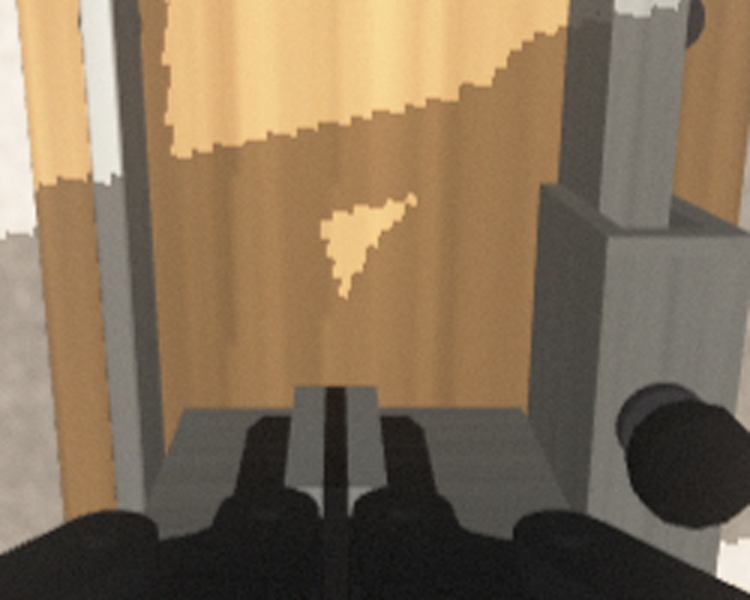

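Both fingertips press on the plate, with a steady sliding force of about 3 N and the knob clear on the right. I'll keep pushing to feel the outer notch.

Call:
arm_command --moves '[[[-0.0025,0,0,0,0,0,0],[-0.005,0,0,0,0,0,0],[-0.0075,0,0,0,0,0,0],[-0.01,0,0,0,0,0,0],[-0.0125,0,0,0,0,0,0],[-0.015,0,0,0,0,0,0],[-0.0175,0,0,0,0,0,0],[-0.02,0,0,0,0,0,0],[-0.0225,0,0,0,0,0,0],[-0.025,0,0,0,0,0,0]]]'

```text
time: 6.25
tcp_pos: [0.4844, 0.2352, 0.0749]
ee_rot: [2.033, 2.395, 0.0]
force: [2.1, 3.0, -0.9]
opening: -0.006
```

Call:
arm_command --moves '[[[-0.0005,0,0,0,0,0,0],[-0.001,0,0,0,0,0,0],[-0.0015,0,0,0,0,0,0],[-0.002,0,0,0,0,0,0],[-0.0025,0,0,0,0,0,0],[-0.003,0,0,0,0,0,0],[-0.0035,0,0,0,0,0,0],[-0.004,0,0,0,0,0,0],[-0.0045,0,0,0,0,0,0],[-0.005,0,0,0,0,0,0]]]'

```text
time: 7.25
tcp_pos: [0.4852, 0.2304, 0.0749]
ee_rot: [2.033, 2.395, -0.0]
force: [1.0, 2.9, 0.4]
opening: -0.001
```

Call:
arm_command --moves '[[[-0.0003,0,0,0,0,0,0],[-0.0006,0,0,0,0,0,0],[-0.0009,0,0,0,0,0,0],[-0.0012,0,0,0,0,0,0],[-0.0015,0,0,0,0,0,0],[-0.0018,0,0,0,0,0,0],[-0.0021,0,0,0,0,0,0],[-0.0024,0,0,0,0,0,0],[-0.0027,0,0,0,0,0,0],[-0.003,0,0,0,0,0,0]]]'

```text
time: 8.25
tcp_pos: [0.4855, 0.2274, 0.0747]
ee_rot: [-2.033, -2.395, 0.0]
force: [0.4, -0.2, -0.1]
opening: -0.0
```

```bash
python3 -c "
from h import *
to((-.015,.163,.074))
t=get_image('wrist')[:,:,::-1];cv2.imwrite('pics/w3.png',t)"
```

```text
board now [-0.0148  0.1694  0.0747] shift [-0.0064 -0.0002  0.0007] turn [-0.0003  0.0002  0.0001] F [ 0.4 -0.2 -0.1] t 8.25 world [0.486 0.221 0.074]
```

The force fell to 0, so the stop has snapped into the outer notch. Contact there should be at TCP y ≈ 0.163, which puts the middle snap at about 0.131 and its centre at 0.123.

Call:
arm_command --moves '[[[-0.001,0,0,0,0,0,0],[-0.002,0,0,0,0,0,0],[-0.003,0,0,0,0,0,0],[-0.004,0,0,0,0,0,0],[-0.005,0,0,0,0,0,0],[-0.006,0,0,0,0,0,0],[-0.007,0,0,0,0,0,0],[-0.008,0,0,0,0,0,0],[-0.009,0,0,0,0,0,0],[-0.01,0,0,0,0,0,0]]]'

```text
time: 9.3
tcp_pos: [0.4868, 0.22, 0.0749]
ee_rot: [-2.031, -2.391, -0.006]
force: [-1.1, 11.2, -1.4]
opening: 0.001
```

Call:
arm_command --moves '[[[-0.001,0,0,0,0,0,0],[-0.002,0,0,0,0,0,0],[-0.003,0,0,0,0,0,0],[-0.004,0,0,0,0,0,0],[-0.005,0,0,0,0,0,0],[-0.006,0,0,0,0,0,0],[-0.007,0,0,0,0,0,0],[-0.008,0,0,0,0,0,0],[-0.009,0,0,0,0,0,0],[-0.01,0,0,0,0,0,0]]]'

```text
time: 10.3
tcp_pos: [0.4889, 0.2076, 0.0748]
ee_rot: [2.033, 2.395, 0.0]
force: [-0.0, 2.5, -0.3]
opening: -0.002
```

Call:
arm_command --moves '[[[-0.001,0,0,0,0,0,0],[-0.002,0,0,0,0,0,0],[-0.003,0,0,0,0,0,0],[-0.004,0,0,0,0,0,0],[-0.005,0,0,0,0,0,0],[-0.006,0,0,0,0,0,0],[-0.007,0,0,0,0,0,0],[-0.008,0,0,0,0,0,0],[-0.009,0,0,0,0,0,0],[-0.01,0,0,0,0,0,0]]]'

```text
time: 11.3
tcp_pos: [0.4906, 0.1978, 0.0749]
ee_rot: [2.033, 2.395, 0.0]
force: [0.9, 1.6, -1.9]
opening: 0.002
```

```bash
python3 -c "
from h import *
to((-.015,.131,.074))
t=get_image('wrist')[:,:,::-1];cv2.imwrite('pics/w4.png',t)"
```

```text
board now [-0.0146  0.1394  0.0749] shift [-0.0084 -0.0004  0.0009] turn [ 0.0002 -0.      0.0001] F [ 0.9  1.6 -1.9] t 11.3 world [0.492 0.189 0.074]
```

Call:
arm_command --moves '[[[-0.0008,0,0,0,0,0,0],[-0.0016,0,0,0,0,0,0],[-0.0024,0,0,0,0,0,0],[-0.0032,0,0,0,0,0,0],[-0.004,0,0,0,0,0,0],[-0.0048,0,0,0,0,0,0],[-0.0056,0,0,0,0,0,0],[-0.006,0,0,0,0,0,0],[-0.0065,0,0,0,0,0,0],[-0.007,0,0,0,0,0,0]]]'

```text
time: 12.35
tcp_pos: [0.4917, 0.1909, 0.0749]
ee_rot: [2.033, 2.395, 0.0]
force: [1.3, 2.2, -0.8]
opening: 0.001
```

Call:
arm_command --moves '[[[-0.0002,0,0,0,0,0,0],[-0.0004,0,0,0,0,0,0],[-0.0006,0,0,0,0,0,0],[-0.0008,0,0,0,0,0,0],[-0.001,0,0,0,0,0,0],[-0.0012,0,0,0,0,0,0],[-0.0014,0,0,0,0,0,0],[-0.0016,0,0,0,0,0,0],[-0.0018,0,0,0,0,0,0],[-0.002,0,0,0,0,0,0]]]'

```text
time: 13.35
tcp_pos: [0.4917, 0.1888, 0.0746]
ee_rot: [-2.033, -2.395, 0.001]
force: [0.9, -0.7, 0.2]
opening: 0.002
```

```bash
python3 -c "
from h import *
to((-.015,.131,.074))"
```

```text
board now [-0.0149  0.1303  0.0746] shift [ 0.0007 -0.0001  0.0006] turn [-0.0006  0.0004  0.0001] F [ 0.9 -0.7  0.2] t 13.35 world [0.492 0.189 0.074]
```

The force dropped again at TCP y ≈ 0.131, as predicted, so the stop is in the middle notch. I'll back off, rise and check it in the pictures.

Call:
arm_command --moves '[[[0.008,0,0,0,0,0,0],[0.016,0,0,0,0,0,0],[0.02,0,-0.01,0,0,0,0],[0.02,0,-0.04,0,0,0,0],[0.02,0,-0.07,0,0,0,0],[0.02,0,-0.1,0,0,0,0],[0.02,0,-0.13,0,0,0,0],[0.02,0,-0.15,0,0,0,0],[0.0,0,-0.15,0,0,0,0],[-0.03,0,-0.15,0,0,0,0]]]'

```text
time: 14.35
tcp_pos: [0.4973, 0.1603, 0.2271]
ee_rot: [2.028, 2.397, 0.004]
force: [-0.4, -0.9, -0.9]
opening: -0.003
```

Call:
arm_command --moves '[[[-0.04,0,0,0,0,0,0],[-0.08,0,0,0,0,0,0],[-0.12,0,0,0,0,0,0],[-0.16,0,0,0,0,0,0],[-0.2,0,0,0,0,0,0],[-0.24,0,0,0,0,0,0],[-0.28,0,0,0,0,0,0],[-0.32,0,0,0,0,0,0],[-0.36,0,0,0,0,0,0],[-0.4,0,0,0,0,0,0]]]'

```text
time: 15.35
tcp_pos: [0.5621, -0.2366, 0.2257]
ee_rot: [2.032, 2.395, 0.0]
force: [-0.2, -0.4, 1.0]
opening: -0.0
```

```bash
python3 -c "
from h import *
to((-.015,-.3,.055))
a=get_image('top')[:,:,::-1];b=get_image('scene')[:,:,::-1]
cv2.imwrite('pics/top5.png',a)
cv2.imwrite('pics/c5.png',np.vstack([cv2.resize(a[130:235,140:400],None,fx=3,fy=3,interpolation=2),cv2.resize(b[155:255,120:380],None,fx=3,fy=2.85,interpolation=2)]))
for y in (.106,.112,.118): print((proj('top',b2w(V,(.035,y+.018,.089)))-[140,130])*3,(proj('top',b2w(V,(-.015,y,.085)))-[140,130])*3)
"
```

```text
board now [-0.0145 -0.3008  0.2257] shift [ 0.0009 -0.0006  0.1707] turn [0.0007 0.0005 0.0004] F [-0.2 -0.4  1. ] t 15.35 world [ 0.561 -0.236  0.055]
[203.12153305 137.24352796] [233.68744296 192.45321436]
[196.12265426 138.39911446] [226.67724673 193.60275702]
[189.12643003 139.55477549] [219.66926292 194.75207987]
```

View pics/c5.png

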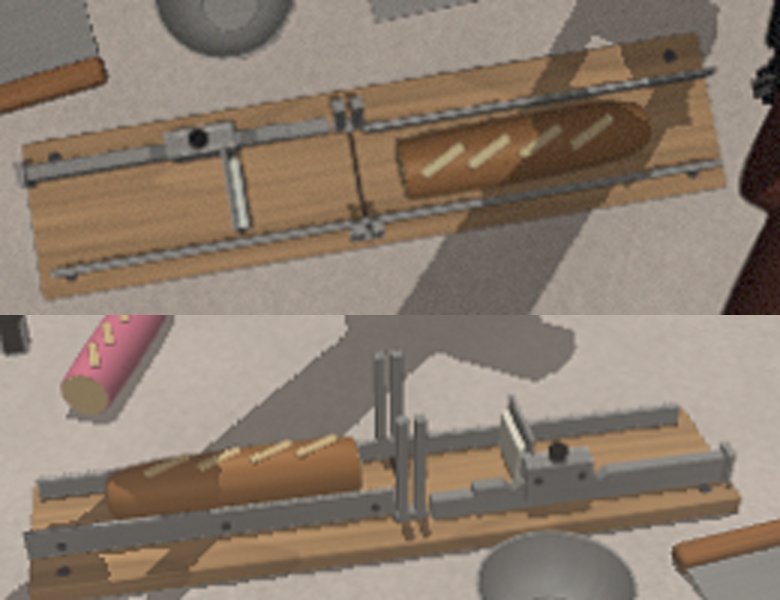

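The knob is now at (199,138) in the top crop, against a predicted (196,138) for the middle notch. In the scene crop the inner notch is still free, so the stop sits in the middle one. The loaf hasn't moved, with its cut face at x = 400 and its tail at (651,130), so I'll descend behind the tail.

Call:
arm_command --moves '[[[0,0,0.025,0,0,0,0],[0,0,0.06,0,0,0,0],[0,0,0.095,0,0,0,0],[0,0,0.13,0,0,0,0],[0,0,0.155,0,0,0,0],[0,0,0.17,0,0,0,0],[0,0,0.175,0,0,0,0],[0,0,0.175,0,0,0,0],[0.005,0,0.175,0,0,0,0],[0.01,0,0.175,0,0,0,0]]]'

```text
time: 16.45
tcp_pos: [0.5612, -0.2257, 0.0518]
ee_rot: [2.031, 2.392, 0.001]
force: [0.4, 0.2, 0.3]
opening: 0.002
```

```bash
python3 -c "
from h import *
to((-.015,-.271,.05))"
```

```text
board now [-0.0136 -0.2899  0.0518] shift [ 0.019  -0.0014  0.0017] turn [ 0.0025  0.0019 -0.0001] F [0.4 0.2 0.3] t 16.45 world [ 0.557 -0.207  0.05 ]
```

Call:
arm_command --moves '[[[0.003,0,0,0,0,0,0],[0.006,0,0,0,0,0,0],[0.009,0,0,0,0,0,0],[0.012,0,0,0,0,0,0],[0.015,0,0,0,0,0,0],[0.018,0,0,0,0,0,0],[0.021,0,0,0,0,0,0],[0.024,0,0,0,0,0,0],[0.027,0,0,0,0,0,0],[0.03,0,0,0,0,0,0]]]'

```text
time: 17.45
tcp_pos: [0.5552, -0.1956, 0.0498]
ee_rot: [2.033, 2.395, -0.0]
force: [0.0, -0.5, -0.5]
opening: 0.002
```

Call:
arm_command --moves '[[[0.004,0,0,0,0,0,0],[0.008,0,0,0,0,0,0],[0.012,0,0,0,0,0,0],[0.016,0,0,0,0,0,0],[0.02,0,0,0,0,0,0],[0.024,0,0,0,0,0,0],[0.028,0,0,0,0,0,0],[0.032,0,0,0,0,0,0],[0.036,0,0,0,0,0,0],[0.04,0,0,0,0,0,0]]]'

```text
time: 18.45
tcp_pos: [0.5487, -0.156, 0.0498]
ee_rot: [-2.033, -2.395, 0.0]
force: [1.4, -0.2, 0.1]
opening: 0.001
```

```bash
python3 -c "
from h import *
to((-.015,-.131,.05))
a=get_image('top')[:,:,::-1]
cv2.imwrite('pics/t6.png',cv2.resize(a[130:235,140:400],None,fx=3,fy=3,interpolation=2))"
```

```text
board now [-0.0147 -0.2192  0.0498] shift [ 0.0882 -0.0003 -0.0002] turn [-0.      0.      0.0001] F [ 1.4 -0.2  0.1] t 18.45 world [ 0.534 -0.069  0.05 ]
```

View pics/t6.png

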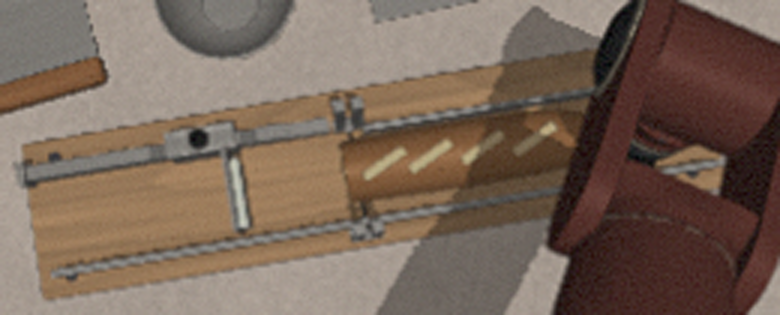

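The loaf's cut face has moved from x = 400 to x = 341 and is entering the guide straight. The stop hasn't moved. I'll continue.

Call:
arm_command --moves '[[[0.004,0,0,0,0,0,0],[0.008,0,0,0,0,0,0],[0.012,0,0,0,0,0,0],[0.016,0,0,0,0,0,0],[0.02,0,0,0,0,0,0],[0.024,0,0,0,0,0,0],[0.028,0,0,0,0,0,0],[0.032,0,0,0,0,0,0],[0.036,0,0,0,0,0,0],[0.04,0,0,0,0,0,0]]]'

```text
time: 19.5
tcp_pos: [0.5423, -0.1166, 0.0499]
ee_rot: [2.033, 2.395, -0.0]
force: [0.1, -2.5, 0.4]
opening: -0.003
```

Call:
arm_command --moves '[[[0.003,0,0,0,0,0,0],[0.006,0,0,0,0,0,0],[0.009,0,0,0,0,0,0],[0.012,0,0,0,0,0,0],[0.015,0,0,0,0,0,0],[0.018,0,0,0,0,0,0],[0.021,0,0,0,0,0,0],[0.024,0,0,0,0,0,0],[0.026,0,0,0,0,0,0],[0.028,0,0,0,0,0,0]]]'

```text
time: 20.5
tcp_pos: [0.5376, -0.089, 0.0498]
ee_rot: [-2.033, -2.395, 0.0]
force: [-0.1, -2.0, 1.6]
opening: 0.001
```

```bash
python3 -c "
from h import *
to((-.015,-.131,.05))
a=get_image('top')[:,:,::-1];b=get_image('scene')[:,:,::-1]
cv2.imwrite('pics/c7.png',np.vstack([cv2.resize(a[130:235,140:400],None,fx=3,fy=3,interpolation=2),cv2.resize(b[155:255,120:380],None,fx=3,fy=2.85,interpolation=2)]))"
```

```text
board now [-0.0147 -0.1513  0.0498] shift [ 0.0203 -0.0003 -0.0002] turn [-0.0001 -0.      0.0002] F [-0.1 -2.   1.6] t 20.5 world [ 0.534 -0.069  0.05 ]
```

View pics/c7.png

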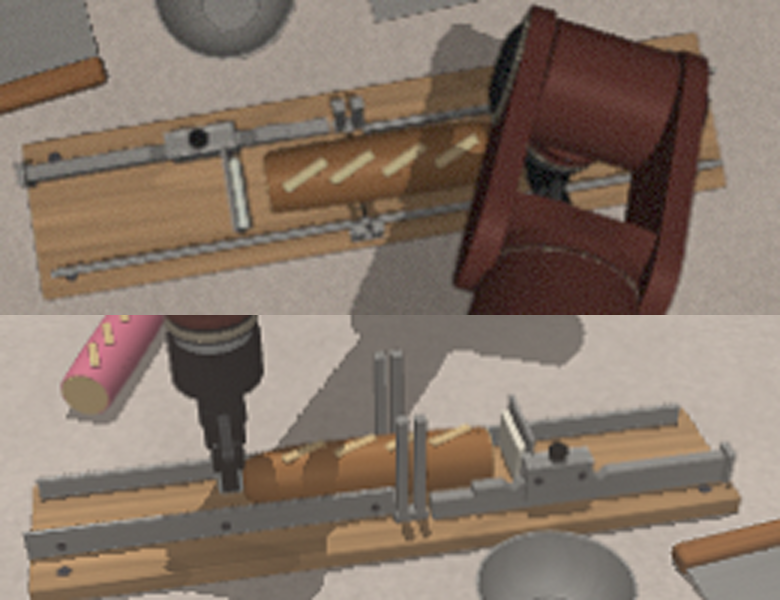

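The loaf is through the guide, with its cut face at x ≈ 266 and the pad at about 247 in the top crop. The gap is about 16–20 mm, so I'll slow down.

Call:
arm_command --moves '[[[0.0015,0,0,0,0,0,0],[0.003,0,0,0,0,0,0],[0.0045,0,0,0,0,0,0],[0.006,0,0,0,0,0,0],[0.0075,0,0,0,0,0,0],[0.0085,0,0,0,0,0,0],[0.0095,0,0,0,0,0,0],[0.0105,0,0,0,0,0,0],[0.0115,0,0,0,0,0,0],[0.012,0,0,0,0,0,0]]]'

```text
time: 21.6
tcp_pos: [0.5357, -0.0773, 0.0497]
ee_rot: [-2.033, -2.395, 0.0]
force: [0.2, -1.0, -0.7]
opening: 0.003
```

Call:
arm_command --moves '[[[0.0003,0,0,0,0,0,0],[0.0006,0,0,0,0,0,0],[0.0009,0,0,0,0,0,0],[0.0012,0,0,0,0,0,0],[0.0015,0,0,0,0,0,0],[0.0018,0,0,0,0,0,0],[0.0021,0,0,0,0,0,0],[0.0024,0,0,0,0,0,0],[0.0027,0,0,0,0,0,0],[0.003,0,0,0,0,0,0]]]'

```text
time: 22.6
tcp_pos: [0.5353, -0.0744, 0.0498]
ee_rot: [2.033, 2.395, 0.0]
force: [0.4, -0.5, -0.1]
opening: 0.003
```

```bash
python3 -c "
from h import *
to((-.015,-.131,.05))
a=get_image('top')[:,:,::-1];b=get_image('scene')[:,:,::-1]
cv2.imwrite('pics/c8.png',np.vstack([cv2.resize(a[160:210,190:270],None,fx=7,fy=6,interpolation=2),cv2.resize(b[185:235,265:345],None,fx=7,fy=6,interpolation=2)]))"
```

```text
board now [-0.0146 -0.1365  0.0498] shift [ 0.0055 -0.0004 -0.0002] turn [0.     0.     0.0001] F [ 0.4 -0.5 -0.1] t 22.6 world [ 0.534 -0.069  0.05 ]
```

View pics/c8.png

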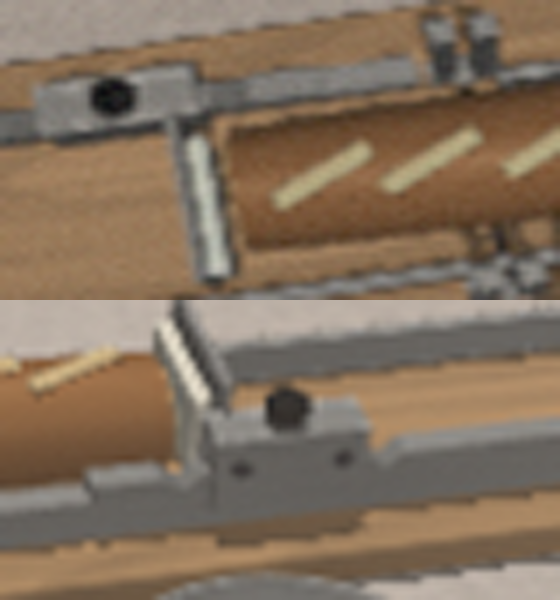

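A gap of a few mm remains between the pad and the cut face, with the expected contact about 5 mm on. I'll creep forward and watch the force.

Call:
arm_command --moves '[[[0.0003,0,0,0,0,0,0],[0.0006,0,0,0,0,0,0],[0.0009,0,0,0,0,0,0],[0.0012,0,0,0,0,0,0],[0.0015,0,0,0,0,0,0],[0.0018,0,0,0,0,0,0],[0.0021,0,0,0,0,0,0],[0.0024,0,0,0,0,0,0],[0.0027,0,0,0,0,0,0],[0.003,0,0,0,0,0,0]]]'

```text
time: 23.7
tcp_pos: [0.5348, -0.0715, 0.0498]
ee_rot: [-2.033, -2.395, 0.0]
force: [-0.7, -1.1, -0.7]
opening: -0.002
```

Call:
arm_command --moves '[[[0.0002,0,0,0,0,0,0],[0.0004,0,0,0,0,0,0],[0.0006,0,0,0,0,0,0],[0.0008,0,0,0,0,0,0],[0.001,0,0,0,0,0,0],[0.001,0,0,0,0,0,0],[0.001,0,0,0,0,0,0],[0.001,0,0,0,0,0,0],[0.001,0,0,0,0,0,0],[0.001,0,0,0,0,0,0]]]'

```text
time: 24.7
tcp_pos: [0.5346, -0.0705, 0.0498]
ee_rot: [-2.033, -2.395, -0.0]
force: [0.1, -0.3, 0.2]
opening: -0.0
```

Call:
arm_command --moves '[[[0.0002,0,0,0,0,0,0],[0.0004,0,0,0,0,0,0],[0.0006,0,0,0,0,0,0],[0.0008,0,0,0,0,0,0],[0.001,0,0,0,0,0,0],[0.0011,0,0,0,0,0,0],[0.0012,0,0,0,0,0,0],[0.0013,0,0,0,0,0,0],[0.0014,0,0,0,0,0,0],[0.0015,0,0,0,0,0,0]]]'

```text
time: 25.7
tcp_pos: [0.5344, -0.0691, 0.0498]
ee_rot: [2.033, 2.395, -0.0]
force: [1.0, -1.7, -0.3]
opening: -0.001
```

```bash
python3 -c "
from h import *
to((-.015,-.131,.05))"
```

```text
board now [-0.0147 -0.1311  0.0498] shift [ 0.0001 -0.0003 -0.0002] turn [0.     0.0002 0.0001] F [ 1.  -1.7 -0.3] t 25.7 world [ 0.534 -0.069  0.05 ]
```

Call:
arm_command --moves '[[[0.0002,0,0,0,0,0,0],[0.0004,0,0,0,0,0,0],[0.0006,0,0,0,0,0,0],[0.0008,0,0,0,0,0,0],[0.001,0,0,0,0,0,0],[0.001,0,0,0,0,0,0],[0.001,0,0,0,0,0,0],[0.001,0,0,0,0,0,0],[0.001,0,0,0,0,0,0],[0.001,0,0,0,0,0,0]]]'

```text
time: 26.7
tcp_pos: [0.5346, -0.0687, 0.0501]
ee_rot: [2.032, 2.394, -0.001]
force: [1.1, -5.9, -0.9]
opening: -0.003
```

```bash
python3 -c "
from h import *
to((-.015,-.131,.05))
a=get_image('top')[:,:,::-1];b=get_image('scene')[:,:,::-1]
cv2.imwrite('pics/c9.png',np.vstack([cv2.resize(a[160:210,190:270],None,fx=7,fy=6,interpolation=2),cv2.resize(b[185:235,265:345],None,fx=7,fy=6,interpolation=2)]))"
```

```text
board now [-0.0144 -0.1307  0.0501] shift [-0.0003 -0.0006  0.0001] turn [0.0006 0.0015 0.0001] F [ 1.1 -5.9 -0.9] t 26.7 world [ 0.534 -0.069  0.05 ]
```

View pics/c9.png

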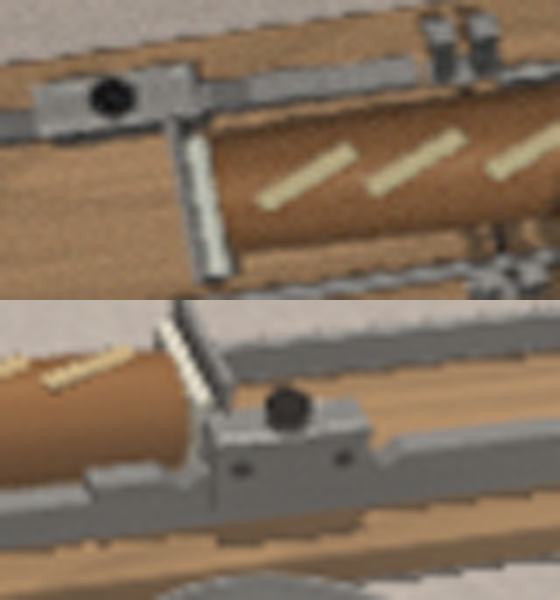

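The force rose to 6 N at the predicted contact point. The cut face lies against the pad, and the stop and knob haven't moved (knob still at (112,97)). I'll back straight off and rise clear.

Call:
arm_command --moves '[[[-0.003,0,0,0,0,0,0],[-0.01,0,0,0,0,0,0],[-0.02,0,0,0,0,0,0],[-0.03,0,-0.01,0,0,0,0],[-0.03,0,-0.04,0,0,0,0],[-0.03,0,-0.075,0,0,0,0],[-0.04,0,-0.11,0,0,0,0],[-0.07,0,-0.15,0,0,0,0],[-0.1,0,-0.17,0,0,0,0],[-0.12,0,-0.18,0,0,0,0]]]'

```text
time: 27.8
tcp_pos: [0.5551, -0.1893, 0.2347]
ee_rot: [2.03, 2.389, 0.002]
force: [-0.3, 0.5, -0.2]
opening: 0.003
```

Call:
arm_command --moves '[[[-0.02,0,0,0,0,0,0],[-0.04,0,0,0,0,0,0],[-0.06,0,0,0,0,0,0],[-0.08,0,0,0,0,0,0],[-0.08,0,0,0,0,0,0],[-0.08,0,0,0,0,0,0],[-0.08,0,0,0,0,0,0],[-0.08,0,0,0,0,0,0],[-0.08,0,0,0,0,0,0],[-0.08,0,0,0,0,0,0]]]'

```text
time: 28.8
tcp_pos: [0.5667, -0.2649, 0.2299]
ee_rot: [2.032, 2.395, 0.0]
force: [0.5, 0.0, 0.4]
opening: -0.001
```

```bash
python3 -c "
from h import *
to((-.015,-.131,.05))
a=get_image('top')[:,:,::-1];b=get_image('scene')[:,:,::-1]
cv2.imwrite('pics/c10.png',np.vstack([cv2.resize(a[130:235,140:400],None,fx=3,fy=2.8,interpolation=2),cv2.resize(b[185:235,265:345],None,fx=9.75,fy=6,interpolation=2)]))"
```

```text
board now [-0.0145 -0.3296  0.2299] shift [ 0.1986 -0.0004  0.1799] turn [0.0001 0.0001 0.0008] F [0.5 0.  0.4] t 28.8 world [ 0.534 -0.069  0.05 ]
```

View pics/c10.png

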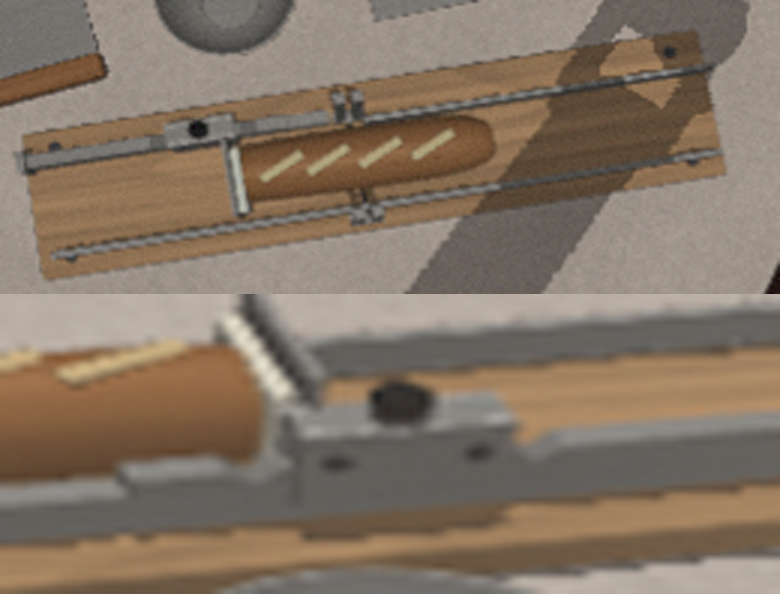

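The last pictures show the cut face against the pad, at about (243,170) in the top crop. The knob is still at the middle-notch position and the arm is clear, so I'm handing in.

```bash
python3 -c "
from station import *
print(job_done(), sense()['time'])"
```

```text
the job is handed in; nothing more can be done
the job is handed in; nothing more can be done
```

The stop is set in the middle notch and the half baguette's cut face rests against its pad. I handed the job in at about 29 s; no verdict is reported.

- **Stop:** I pushed it with shut fingertips. The force fell to about 0 at the outer notch, took about 11 N to leave it, then fell away again about 40 mm further on, at the middle notch. Its position in the pictures agreed with the middle notch to about 2 mm.
- **Loaf:** I pushed it by the tail through the knife guide until the force rose from about 1–2 N to 6 N, within about 1 mm of the predicted contact point. I then backed straight off and rose clear.
- **Last pictures:** The cut face was against the pad with no visible gap. The stop and knob had not moved, and the force on the tool was about 0. The scraper and bowl looked unmoved where they showed. The knife was not in the later crops, but the arm never went near it.
- **Disagreements:** Early on, the top and wrist views differed by about 6 mm on where the stop's plate was. I settled that by feeling for contact and for the snap into each notch. I could not read the plunger joint directly, so its seating is inferred from the force drop and the stop's position.

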